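Load the long tins on the sloped hearth tray and clamp them down

ROBOT

A 6-joint arm with a two-finger parallel gripper is mounted at the origin on the work surface. World frame = base frame: x ahead of the robot, y to its left, z up, the work surface at z = 0. Lengths are in m, angles in rad, forces in N, time in s.
With the tool pointing down it reaches from about 0.375 to 0.975 m from the base axis. Payload 3.8 kg.
Tool frame: the origin (TCP) lies on the centre line of the jaws, within the pads' length; the fingertips stand 17 mm ahead of it and the grasp point (between the pads) lies 2 mm behind it (bot.tip_extent is the distance from the TCP to the fingertips, in m); z points along the fingers, y is the line along which they close (so a half turn about z gives the same grasp; the last joint's range is limited). The gripper opens to 85 mm and grips with 20 to 120 N. Pads are 22 mm wide; open, the fingers measure 114 mm over their backs; the gripper's body (76 mm by 85 mm) begins 54 mm behind the grasp point. The pads swing forward as they close: fully open they stand 13 mm farther back than shut.
Start: joints at [1.299, 0.264, 1.604, -0, 1.274, -0.037], TCP at [0.157, 0.656, 0.248] pointing down, gripper open.
Joint ranges: [-2.63, 2.63], [-0.94, 2.18], [0.31, 2.57], [-1.31, 4.45], [0, 2.66], [-2.55, 2.55]. Speed limits (rad/s): [2.57, 2.57, 3.14, 3.14, 3.14, 3.14].

INTERFACE

Orientations are given as a rotation vector (axis times angle).
In Python, from workcell import readout, read_camera, finish_job, bot gives the robot as it stands.
- The arm moves only by the tool jog_arm, never from a script. Its argument "deltas" is one flat list of numbers, 7 for each row, row after row: the shift along the tool's x, y, z in m, then the turn, a rotation vector about the tool's x, y, z in degrees, then the gripper command: -1 is shut, 1 is fully open, values between are in proportion. A call has 1 to 8 rows; each row is the pose to reach, as a shift and turn from the pose commanded when the call began, along the tool's axes at that moment; what a row does not reach only later rows make up. A row lasts 1/10 s, in which the tool goes at most 50 mm and 8.59 degrees, less where a joint would pass 70% of its speed; a pose out of reach is approached as far as the arm can. A call with a gripper value outside its range is refused whole. The fingers move at their own pace and stop on an object; "squeeze" is the grip in N (left out, the last holds). Time passes only in rows, so rows that repeat a pose let the fingers close. It gives the time, the measured TCP pose, the force, the opening and the grip force at its end, in the units of the state.
- readout.read_state(): the state, without advancing time (a new reading comes with each control period).
- read_camera(name): name is "scene" or "side" or "wrist"; returns a dict with "color" (480x640x3 uint8, blue, green, red), "fx", "fy", "cx", "cy" (pixels), "origin" and "attitude" of the camera in the world. Camera axes: x right, y down, z forward; pixel columns grow to the right and rows downward; lengths in m; the calibration is good to about 2 mm. A picture is of the moment at which its call begins. There is no depth.
- finish_job(): hands the job in; it is judged then, once.
The state is a dict: "time": time; "q": joint angles; "joint_vel": joint speeds; "joint_torque": joint torques, N m; "tool_pos": TCP position; "tcp_rot": TCP orientation; "wrist_force": force on the tool from outside, world axes, zero at the start; "torque": the same for the moment, N m; "width": opening from 0.0 (shut) to 1.0 (fully open); "grip_force": force on a finger pad.
Only numpy, scipy, OpenCV 4.12 (cv2) and the standard library are available. Lean on these libraries where they do the work, as an engineer would, in place of code of your own. Each camera call takes 0.05 s, during which the arm holds its last target. There are 200 camera calls.

TASK

The clamp bar over the sloped tray of the iron stand hangs too low: turn its black knob back until tins fit under it, then put every long tin that has a wooden grip fin on the tray, side by side with the fin end uphill, and slide each one down until its plain end rests squarely against the back stop. Once all are home, turn the knob clockwise until the bar touches the tins, then a quarter of a turn more, and let go. Leave the other things on the hearth where they are.

Things in the scene. Friction and masses are not known exactly. Their poses are not given: they have to be found in the camera images.
- tray: sloped steel tray fixed on a low iron stand: open high end towards the robot, side rims 18 mm high, inner width 274, length 237, back stop 28 high at its low far end. Origin: middle of the line where floor meets the stop's inner face. +x runs down the slope to the stop (floor at x -0.237 to 0), z square to the floor, up; slope 0.21 rad. Tins do not slide by themselves.
- stand: the iron stand with the tray and the clamp bridge, fixed to the hearth. Origin on the hearth under the tray's middle, z up, +x level towards the back stop. The bridge is a beam along y at x = 100 mm, 26 mm deep, 298 long, from 124 to 140 mm high, on two posts outside the tray; the clamp knob stands on its middle.
- knob_grip (a point): point on the vertical axis of the black round fluted clamp knob on top of the bridge, 20 mm above the knob's underside. Knob: diameter 42 mm, 34 mm high, free all round; the beam's top is 30 mm below this point. The knob keeps its height as it turns. A brass line on its top shows the turn.
- clamp_knob (a joint): angle of the clamp knob, rad, growing clockwise seen from above (tightening: bar goes down 20 mm per turn); range 0 to 13.5. Stiff (0.05 Nm, up to 0.1 Nm when tight), it stays where it is left and can be gripped at any angle; starts between about 8.8 and 10.
- clamp_bar (a joint): spring give of the clamp bar, m: 0 while the bar hangs free; once the bar rests on something it grows by 20 mm per turn of the knob (5 mm for a quarter turn); spring 2000 N/m.
- bar_face (a point): middle of the underside of the clamp bar, an iron bar 24 mm deep, 250 long across the tray, below the bridge. Its underside is parallel to the tray floor and presses on the tins' lids 10 to 34 mm from the back stop. At the start it hangs 2 to 6 mm below the lids' height, so tins cannot enter. Two brass rods on it rise past the bridge and sink with it until it touches.
- tin1: a long flat closed metal tin, 140 x 46 x 32 mm, 0.13 to 0.25 kg, with an upright wooden grip fin on its lid (36 mm along the tin, 12 thick, 28 high; its top is 60 above the underside). Origin: centre of the underside; x along the tin, z up. Fin centre at x = -42 mm; the plain end at x = +70 mm goes against the back stop. These tins are alike; 2 to 4 are there.
- tin2: a long flat closed metal tin, 140 x 46 x 32 mm, 0.13 to 0.25 kg, with an upright wooden grip fin on its lid (36 mm along the tin, 12 thick, 28 high; its top is 60 above the underside). Origin: centre of the underside; x along the tin, z up. Fin centre at x = -42 mm; the plain end at x = +70 mm goes against the back stop. These tins are alike; 2 to 4 are there.
- tin3: a long flat closed metal tin, 140 x 46 x 32 mm, 0.13 to 0.25 kg, with an upright wooden grip fin on its lid (36 mm along the tin, 12 thick, 28 high; its top is 60 above the underside). Origin: centre of the underside; x along the tin, z up. Fin centre at x = -42 mm; the plain end at x = +70 mm goes against the back stop. These tins are alike; 2 to 4 are there.
- tin4: a long flat closed metal tin, 140 x 46 x 32 mm, 0.13 to 0.25 kg, with an upright wooden grip fin on its lid (36 mm along the tin, 12 thick, 28 high; its top is 60 above the underside). Origin: centre of the underside; x along the tin, z up. Fin centre at x = -42 mm; the plain end at x = +70 mm goes against the back stop. These tins are alike; 2 to 4 are there.
- roasting_bowl: white ceramic bowl, 150 mm wide, 60 mm high; bystander, leave it; origin under its centre
- scraper: light wooden scraper, 240 mm long, lying; bystander, leave it; origin under its centre
- ash_pan: grey plastic round ash pan, 170 mm wide, 35 mm high; bystander, leave it; origin under its centre
- incense_holder: small brass incense holder, 52 mm high; bystander, leave it; origin under its centre
- round_tin: round closed tin without fin, 68 mm wide, 60 mm high; bystander, leave it; origin under its centre
- coffee_cup: small white cup, 68 mm wide, 50 mm high; bystander, leave it; origin under its centre
Not all that is in view belongs to the job. What is shaped like the tin1 but blue is not meant. What is shaped like the tin4 but pink is not meant.

How it is judged:
On the way, in this order (a step that is already met when the one before it is completed fails the run):
1. all the finned tins lie home against the back stop while the clamp bar still hangs free (x of tin1 in the frame of tray between -0.076 and -0.064 m and z of tin1 in the frame of tray between -0.006 and 0.006 m and angle between the x axis of each of tin1, tin2, tin3, tin4 and the x axis of tray, either way round below 0.12 rad and angle between the z axis of each of tin1, tin2, tin3, tin4 and the z axis of tray, either way round below 0.12 rad and x of tin2 in the frame of tray between -0.076 and -0.064 m and z of tin2 in the frame of tray between -0.006 and 0.006 m and x of tin3 in the frame of tray between -0.076 and -0.064 m and z of tin3 in the frame of tray between -0.006 and 0.006 m and x of tin4 in the frame of tray between -0.076 and -0.064 m and z of tin4 in the frame of tray between -0.006 and 0.006 m and value of joint clamp_bar below 0.0006 m), for 0.2 s.
2. the clamp bar bears on the tins (value of joint clamp_bar above 0.0015 m), for 0.2 s.
At the end, for the whole second after the job is handed in: every finned tin lies flat on the tray, at rest, fin end uphill, its plain end within 6 mm of the back stop and square to within 7 degrees; the knob is 0.15 to 0.35 turn past touching (spring give 3 to 7 mm) (x of tin1 in the frame of tray between -0.076 and -0.064 m and z of tin1 in the frame of tray between -0.006 and 0.006 m and angle between the x axis of each of tin1, tin2, tin3, tin4 and the x axis of tray, either way round below 0.12 rad and angle between the z axis of each of tin1, tin2, tin3, tin4 and the z axis of tray, either way round below 0.12 rad and x of tin2 in the frame of tray between -0.076 and -0.064 m and z of tin2 in the frame of tray between -0.006 and 0.006 m and x of tin3 in the frame of tray between -0.076 and -0.064 m and z of tin3 in the frame of tray between -0.006 and 0.006 m and x of tin4 in the frame of tray between -0.076 and -0.064 m and z of tin4 in the frame of tray between -0.006 and 0.006 m and value of joint clamp_bar between 0.003 and 0.007 m and linear speed of each of tin1, tin2, tin3, tin4 below 0.02 m/s and velocity of joint clamp_knob below 0.1 rad/s).
It fails at once if a bystander is pushed more than 8 cm away (distance of any of roasting_bowl, scraper, ash_pan, incense_holder, round_tin, coffee_cup from where it was at the start of the episode above 0.08 m).
It fails at once if a bystander is knocked over (angle between any of roasting_bowl, ash_pan, incense_holder, round_tin, coffee_cup's own z axis and vertical above 0.7 rad).
Of tin1, tin2, tin3, tin4 only 2 to 4 are there at a start; the rules pass over those that are not, and their reading is None.
At some moment in a run one of tin1, tin2, tin3, tin4 may be knocked a few centimetres aside while the robot is not near it.
It also fails if it takes over 210 s, if anything falls off the work surface, if the arm or the gripper's body presses on something with over 40 N, if the wrist force passes 120 N, or if a joint passes its speed limit or range.

## Working session

There is one attempt and no reset: what is moved stays moved. The work goes in short steps, Python scripts to look and compute and a tool call to move; the robot and the scene stay as the last step left them, time stands still between calls to the robot, and variables do not carry over. Pictures are saved under pics/ and viewed, at most 14 in all, crops included, and the job is handed in when it is done.

Besides the shell and the picture viewer there is one more tool, called after "Emit:" in YAML: its name, and indented under it one key for each argument. jog_arm: Moves the arm, as the interface text tells. Its arguments: {"type":"object","properties":{"deltas":{"type":"array"},"squeeze":{"type":"number"}},"required":["deltas"]}

```bash
ls; mkdir -p pics
cat > h.py <<'E'
import numpy as np, cv2
from scipy.spatial.transform import Rotation as R
from workcell import readout, read_camera, finish_job, bot
def att(c):
    a=np.array(c["attitude"]); return a if a.shape==(3,3) else R.from_rotvec(a).as_matrix()
def snap(n,f):
    c=read_camera(n); cv2.imwrite(f"pics/{f}.png",c["color"]); c["A"]=att(c)
    np.savez(f"pics/{f}.npz",A=c["A"],o=c["origin"],k=[c["fx"],c["fy"],c["cx"],c["cy"]]); return c
def load(f):
    return np.load(f"pics/{f}.npz")
def ray(c,u,v):
    fx,fy,cx,cy=c["k"]; d=c["A"]@np.array([(u-cx)/fx,(v-cy)/fy,1]); return c["o"],d/np.linalg.norm(d)
def atz(c,u,v,z):
    o,d=ray(c,u,v); return o+d*(z-o[2])/d[2]
def tri(*a):  # (c,u,v)...
    M=np.zeros((3,3));b=np.zeros(3)
    for c,u,v in a:
        o,d=ray(c,u,v);P=np.eye(3)-np.outer(d,d);M+=P;b+=P@o
    p=np.linalg.solve(M,b); return p,[round(float(np.linalg.norm((np.eye(3)-np.outer(ray(*x)[1],ray(*x)[1]))@(p-x[0]["o"]))),4) for x in a]
def proj(c,p):
    fx,fy,cx,cy=c["k"]; q=c["A"].T@(np.array(p)-c["o"]); return np.round([fx*q[0]/q[2]+cx,fy*q[1]/q[2]+cy],1)
E
python3 - <<'E'
from h import *
for n in("scene","side","wrist"):
    c=snap(n,n+"0"); print(n,c["fx"],c["cx"],c["origin"],c["attitude"])
print(readout.read_state())
E
```

```text
pics
scene 452.95443027513835 318.83942282071746 [ 1.09661795 -0.18563117  1.0337258 ] [-2.09364253 -1.56462093  0.48107917]
side 481.5410108522632 309.01523239198286 [ 0.16179973 -1.02896499  0.84449377] [-2.15798438  0.33283862 -0.20356525]
wrist 404.4757318410882 320.16021254191753 [0.09088649 0.67314951 0.37246985] [2.28795355 1.80815457 0.24531211]
{'time': 0.15, 'q': array([ 1.29911793e+00,  2.64562964e-01,  1.60508470e+00,  3.15995427e-05,
        1.27369083e+00, -3.69164337e-02]), 'joint_vel': array([-0.00155237, -0.00146777, -0.0036463 , -0.00075602, -0.00207266,
       -0.00114902]), 'joint_torque': array([ 7.15322531e-04, -5.15913570e+01, -3.67953944e+01, -3.46164995e-05,
        8.20279762e-03, -8.88022669e-06]), 'tool_pos': array([0.15686942, 0.65595907, 0.24724637]), 'tcp_rot': array([-3.67896408e-01, -3.11967563e+00,  2.70222776e-03]), 'wrist_force': array([-0.36398469, -0.45336983,  0.00176902]), 'torque': array([ 0.00994681,  0.03318836, -0.00551403]), 'grip_force': 0.0, 'width': 1.000387541522399}
```

View pics/scene0.png

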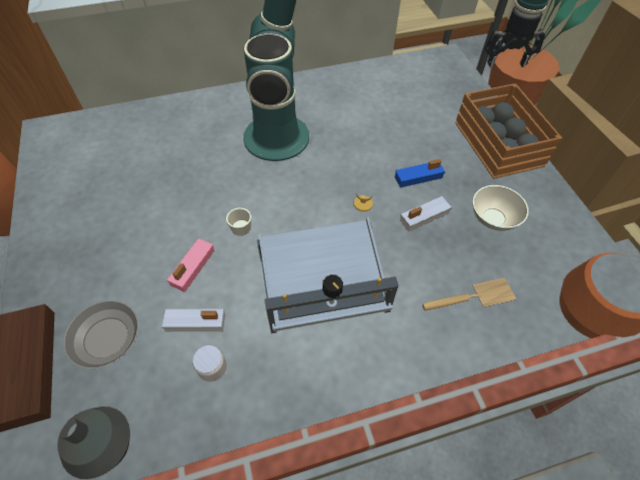

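View pics/side0.png

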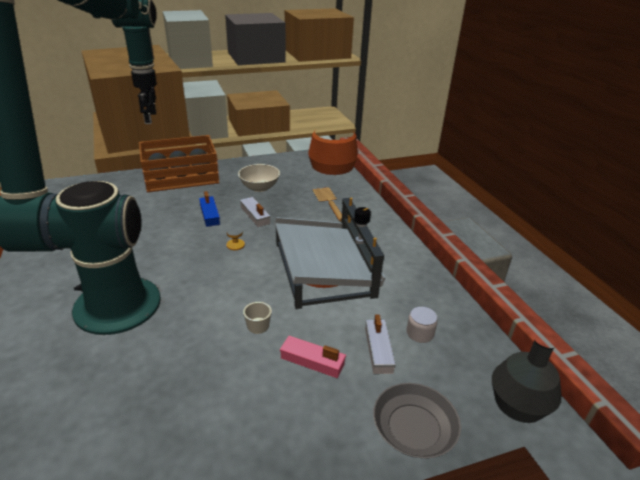

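Scene view: white finned tins at (425,212) and (193,319), tray in the middle, knob at (333,286). Blue and pink tins are decoys. Side view: the tins are at (257,211) and (379,345), knob at (363,215). I'll enlarge these.

Run:
```python
from h import *
s=cv2.imread("pics/scene0.png"); d=cv2.imread("pics/side0.png")
def cr(i,u,v,w,h,k): return cv2.resize(i[v:v+h,u:u+w],(w*k,h*k),interpolation=cv2.INTER_CUBIC)
def grid(i,u,v,k):
    for x in range(0,i.shape[1],10*k):
        cv2.putText(i,str(u+x//k),(x,8),0,.3,(0,0,255),1); cv2.line(i,(x,10),(x,14),(0,0,255),1)
    for y in range(0,i.shape[0],10*k): cv2.putText(i,str(v+y//k),(0,y+4),0,.3,(0,0,255),1)
    return i
T=[grid(cr(s,390,185,66,50,6),390,185,6),grid(cr(s,160,295,66,50,6),160,295,6)]
B=[grid(cr(d,225,180,66,50,6),225,180,6),grid(cr(d,350,305,66,75,6),350,305,6)[:450]]
t=np.hstack(T); b=np.hstack([cv2.copyMakeBorder(B[0],0,0,0,0,cv2.BORDER_CONSTANT),B[1][60:360]]) 
cv2.imwrite("pics/c1.png",np.vstack([t,b]))
a=grid(cr(s,250,215,150,115,5),250,215,5)
cv2.imwrite("pics/c2.png",a)
a=grid(cr(d,265,195,130,110,5),265,195,5)
cv2.imwrite("pics/c3.png",a)
```

```text
(no output)
```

View pics/c2.png

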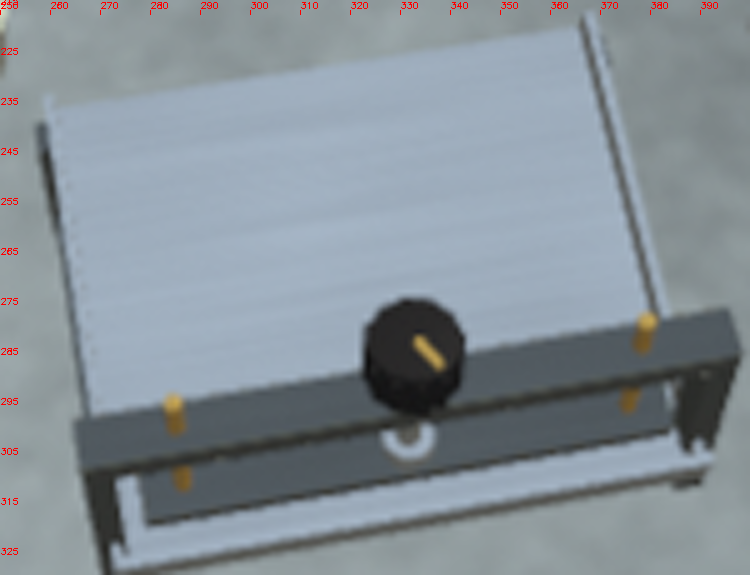

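View pics/c3.png

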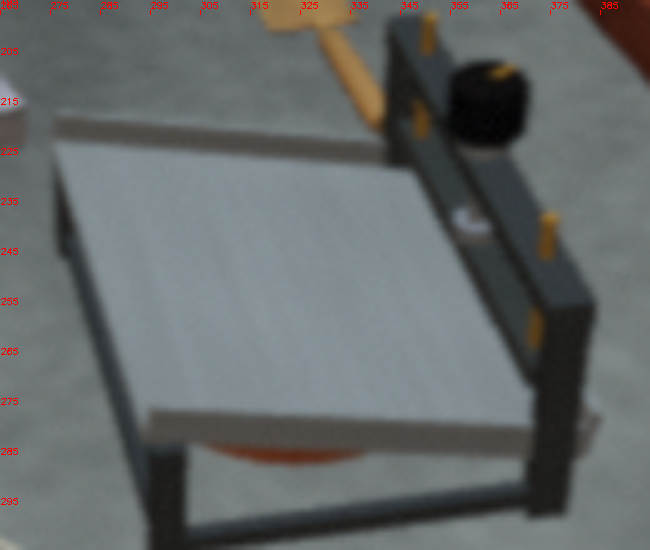

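View pics/c1.png

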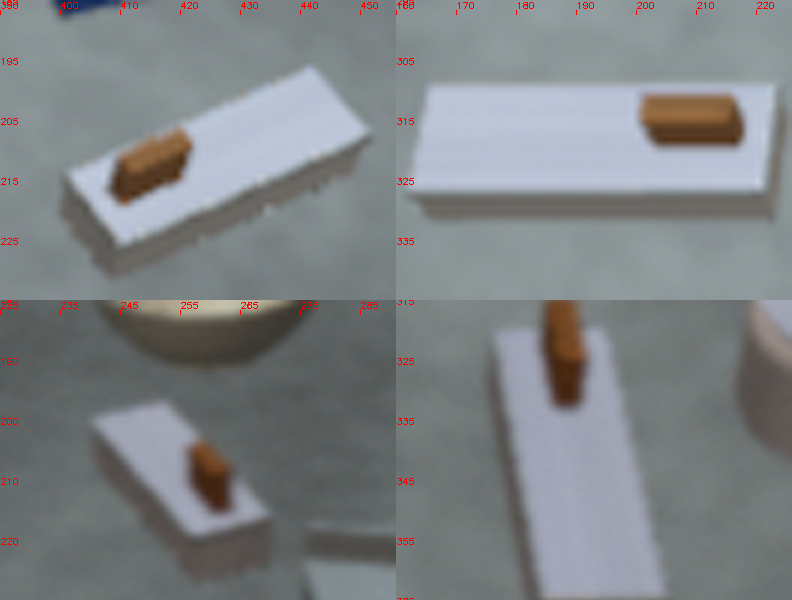

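Knob top centre: scene (332.7,283), side (362.6,210.6). The beam corners and both tins' lid corners can be read in both views, so I'll triangulate.

Run:
```python
from h import *
s,d=load("scene0"),load("side0")
P={'knobtop':(332.7,283,362.6,210.6),'bm_nearup':(265.2,299.2,374,256),'bm_neardn':(266.8,309,383.8,255),'bm_farup':(394.8,277,343,199),'bm_fardn':(397.8,286,351.5,198),
'trayfl_far':(367,219.5,276,224),'trayfl_near':(259,237,294,278),
'A1':(400,213.5,257.5,219.5),'A2':(408.5,225.5,269.8,215.8),'A3':(450.5,206.5,252.5,197),'A4':(440.5,196,240.3,200.5),
'B1':(223.2,309.3,366,320),'B2':(221.5,326.8,385.3,320)}
for k,(a,b,c,e) in P.items():
    p,r=tri((s,a,b),(d,c,e)); print(k,p.round(4),r[0])
for u,v in [(165.3,309.3),(223.2,309.3),(221.5,326.8),(162.5,326.8)]: print('B',atz(s,u,v,.032).round(4))
for u,v in [(400,213.5),(408.5,225.5),(450.5,206.5),(440.5,196)]: print('A',atz(s,u,v,.032).round(4))
print('fins', [atz(s,u,v,.06).round(4) for u,v in [(415.5,209),(208,313)]])
```

```text
knobtop [ 0.6595 -0.0203  0.1806] 0.0
bm_nearup [ 0.6326 -0.1653  0.1363] 0.001
bm_neardn [ 0.6575 -0.1678  0.1365] 0.0001
bm_farup [0.6629 0.1271 0.1363] 0.0012
bm_fardn [0.6879 0.1235 0.1383] 0.002
trayfl_far [0.4568 0.1397 0.0793] 0.004
trayfl_near [ 0.4334 -0.1401  0.0912] 0.0026
A1 [0.4274 0.254  0.0298] 0.0017
A2 [0.4709 0.2617 0.0301] 0.0
A3 [0.4442 0.4005 0.0297] 0.0016
A4 [0.3999 0.391  0.0281] 0.0014
B1 [ 0.5755 -0.2672  0.0282] 0.0001
B2 [ 0.6201 -0.2795  0.0279] 0.0012
B [ 0.538  -0.4006  0.032 ]
B [ 0.5774 -0.2668  0.032 ]
B [ 0.621  -0.2783  0.032 ]
B [ 0.5818 -0.4114  0.032 ]
A [0.4271 0.2544 0.032 ]
A [0.472  0.2609 0.032 ]
A [0.4441 0.4005 0.032 ]
A [0.4012 0.39   0.032 ]
fins [array([0.4434, 0.2886, 0.06  ]), array([ 0.5913, -0.3001,  0.06  ])]
```

```bash
cat >> h.py <<'E'
YS=-0.103; XD=np.array([np.cos(YS),np.sin(YS),0]); YD=np.array([-np.sin(YS),np.cos(YS),0]); SO=np.array([.5605,-.0102,0])
def toolR(psi,tilt=0):
    y=np.array([np.cos(psi),np.sin(psi),0]); z=np.array([0,0,-1.]); M=np.c_[np.cross(y,z),y,z]
    return R.from_rotvec(YD*tilt).as_matrix()@M
def plan(tg,start=None):
    if start is None:
        s=readout.read_state(); start=(np.array(s["tool_pos"]),R.from_rotvec(s["tcp_rot"]).as_matrix())
    p,M=start
    for q,N in tg:
        q=np.array(q); d=M.T@(q-p); w=R.from_matrix(M.T@N).as_rotvec(degrees=True)
        print(d.round(4).tolist(),w.round(2).tolist(),'rows',round(max(np.linalg.norm(d)/.05,np.linalg.norm(w)/8.59),1)); p,M=q,N
E
python3 - <<'E'
from h import *
p0=np.array([.157,.656,.247]);p1=np.array([.6598,-.0205,.28])
t=[(p0+(p1-p0)*f,toolR(a)) for f,a in [(.4,1.337-1.19),(.8,1.337-2.38),(1,1.337-3.57)]]
plan(t)
E
```

```text
[-0.2587, -0.2163, -0.0126] [-0.09, 0.05, 68.13] rows 7.9
[-0.2971, 0.1593, -0.0132] [0.0, 0.0, 68.18] rows 7.9
[0.0187, 0.1675, -0.0066] [0.0, 0.0, 68.18] rows 7.9
```

Emit:
jog_arm:
  deltas: [-0.259, -0.216, -0.013, 0, 0, 68, 1, -0.259, -0.216, -0.013, 0, 0, 68, 1, -0.259, -0.216, -0.013, 0, 0, 68, 1, -0.259, -0.216, -0.013, 0, 0, 68, 1, -0.259, -0.216, -0.013, 0, 0, 68, 1, -0.259, -0.216, -0.013, 0, 0, 68, 1, -0.259, -0.216, -0.013, 0, 0, 68, 1, -0.259, -0.216, -0.013, 0, 0, 68, 1]

```text
time: 0.95
tool_pos: [0.361, 0.3825, 0.2613]
tcp_rot: [2.061, 2.368, -0.001]
wrist_force: [-0.4, 1.6, -1.4]
width: 0.998
grip_force: 0.0
```

Emit:
jog_arm:
  deltas: [-0.297, 0.159, -0.013, 0, 0, 68, 1, -0.297, 0.159, -0.013, 0, 0, 68, 1, -0.297, 0.159, -0.013, 0, 0, 68, 1, -0.297, 0.159, -0.013, 0, 0, 68, 1, -0.297, 0.159, -0.013, 0, 0, 68, 1, -0.297, 0.159, -0.013, 0, 0, 68, 1, -0.297, 0.159, -0.013, 0, 0, 68, 1, -0.297, 0.159, -0.013, 0, 0, 68, 1]

```text
time: 1.75
tool_pos: [0.5624, 0.112, 0.2741]
tcp_rot: [3.033, 0.811, 0.001]
wrist_force: [-0.4, -0.0, -0.3]
width: 0.998
grip_force: 0.0
```

Emit:
jog_arm:
  deltas: [0.019, 0.168, -0.007, 0, 0, 68, 1, 0.019, 0.168, -0.007, 0, 0, 68, 1, 0.019, 0.168, -0.007, 0, 0, 68, 1, 0.019, 0.168, -0.007, 0, 0, 68, 1, 0.019, 0.168, -0.007, 0, 0, 68, 1, 0.019, 0.168, -0.007, 0, 0, 68, 1, 0.019, 0.168, -0.007, 0, 0, 68, 1, 0.019, 0.168, -0.007, 0, 0, 68, 1]

```text
time: 2.55
tool_pos: [0.6616, -0.0192, 0.2806]
tcp_rot: [2.972, -1.018, -0.002]
wrist_force: [0.2, -0.8, 0.6]
width: 1.003
grip_force: 0.0
```

Run:
```python
from h import *
c=snap("wrist","w1"); s=readout.read_state(); print(s["q"][5],s["tool_pos"],s["tcp_rot"],s["torque"])
k=load("w1")
for z in(.15,.17,.184): print(proj(k,[.6595,-.0203,z]))
```

```text
2.16887833165896 [ 0.66155185 -0.01909487  0.28063833] [ 2.96949219e+00 -1.02475061e+00 -1.65883543e-03] [ 0.02776543 -0.0022126  -0.02340506]
[324.8 233.9]
[325.2 242.5]
[325.5 249.3]
```

View pics/w1.png

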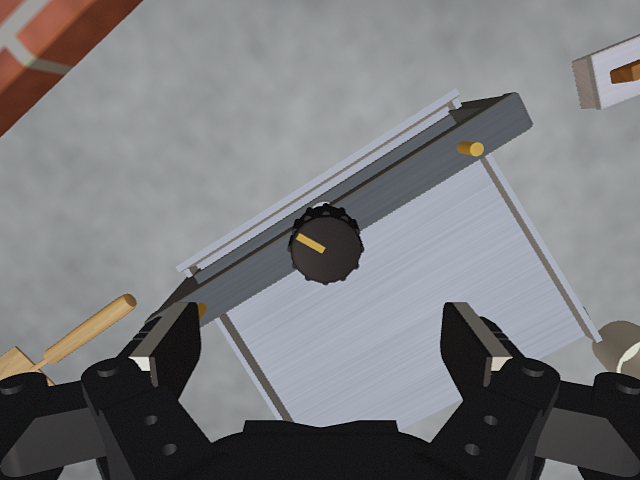

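Knob top centre at about (328,248), 1 mm from the prediction. I'll descend onto it, with the wrist turned to near its limit.

Run:
```python
from h import *
p=atz(load("w1"),328,248,.184); print(p, bot.tip_extent)
psi=-2.169-.03-.26
plan([([p[0],p[1],.17],toolR(psi))])
```

```text
[ 0.65926639 -0.0219188   0.184     ] 0.017
[0.0, 0.0036, 0.1106] [0.04, 0.05, 12.81] rows 2.2
```

Emit:
jog_arm:
  deltas: [0, 0.003, 0.05, 0, 0, 8, 1, 0, 0.003, 0.085, 0, 0, 13, 1, 0, 0.003, 0.11, 0, 0, 13, 1, 0, 0.003, 0.11, 0, 0, 13, 1, 0, 0.003, 0.11, 0, 0, 13, 0, 0, 0.003, 0.11, 0, 0, 13, -1, 0, 0.003, 0.11, 0, 0, 13, -1, 0, 0.003, 0.11, 0, 0, 13, -1]
  squeeze: 40

```text
time: 3.4
tool_pos: [0.6602, -0.0226, 0.1744]
tcp_rot: [2.841, -1.337, 0.003]
wrist_force: [-5.0, -3.8, 6.2]
width: 0.482
grip_force: 41.2
```

Emit:
jog_arm:
  deltas: [0, 0, 0, 0, 0, 0, -1, 0, 0, 0, 0, 0, 0, -1, 0, 0, 0, 0, 0, 0, -1, 0, 0, 0, 0, 0, 0, -1]

```text
time: 3.8
tool_pos: [0.6602, -0.0226, 0.1744]
tcp_rot: [2.841, -1.337, 0.004]
wrist_force: [-5.5, -2.4, 4.9]
width: 0.478
grip_force: 41.2
```

Emit:
jog_arm:
  deltas: [0, 0, 0, 0, 0, -8.5, -1, 0, 0, 0, 0, 0, -17, -1, 0, 0, 0, 0, 0, -25.5, -1, 0, 0, 0, 0, 0, -34, -1, 0, 0, 0, 0, 0, -42.5, -1, 0, 0, 0, 0, 0, -51, -1, 0, 0, 0, 0, 0, -59.5, -1, 0, 0, 0, 0, 0, -68, -1]

```text
time: 4.6
tool_pos: [0.661, -0.02, 0.1744]
tcp_rot: [-3.102, -0.488, -0.006]
wrist_force: [-2.3, 4.6, 5.8]
width: 0.48
grip_force: 41.2
```

Run:
```python
from h import *
s=readout.read_state(); print(s["q"][5],s["torque"],s["wrist_force"])
c=snap("scene","s1"); d=snap("side","d1")
k=4
a=cv2.resize(c["color"][255:330,250:345],None,fx=k,fy=k,interpolation=2);b=cv2.resize(d["color"][190:265,330:425],None,fx=k,fy=k,interpolation=2)
cv2.imwrite("pics/c4.png",np.hstack([a,b]))
```

```text
1.18825923006946 [ 0.76216238  0.44215071 -0.06226024] [-2.29434507  4.62905323  5.75113   ]
```

View pics/c4.png

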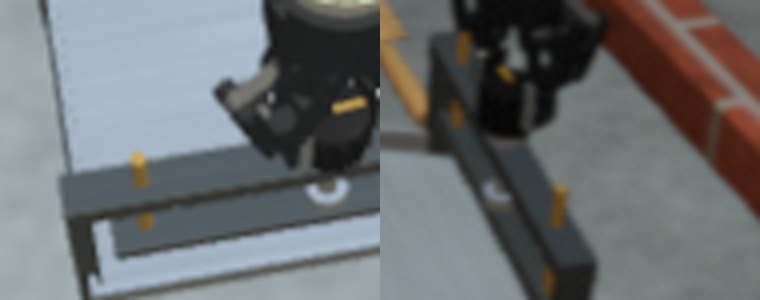

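The crop shows the gripper holding the knob, the brass line turned and the rods higher. Continuing.

Emit:
jog_arm:
  deltas: [0, 0, 0, 0, 0, -8.5, -1, 0, 0, 0, 0, 0, -17, -1, 0, 0, 0, 0, 0, -25.5, -1, 0, 0, 0, 0, 0, -34, -1, 0, 0, 0, 0, 0, -42.5, -1, 0, 0, 0, 0, 0, -51, -1, 0, 0, 0, 0, 0, -59.5, -1, 0, 0, 0, 0, 0, -68, -1]

```text
time: 5.5
tool_pos: [0.6589, -0.0183, 0.1744]
tcp_rot: [-2.298, -2.135, -0.003]
wrist_force: [-10.0, 8.4, 10.9]
width: 0.477
grip_force: 41.8
```

Emit:
jog_arm:
  deltas: [0, 0, 0, 0, 0, -8.5, -1, 0, 0, 0, 0, 0, -17, -1, 0, 0, 0, 0, 0, -25.5, -1, 0, 0, 0, 0, 0, -34, -1, 0, 0, 0, 0, 0, -42.5, -1, 0, 0, 0, 0, 0, -51, -1, 0, 0, 0, 0, 0, -59.5, -1, 0, 0, 0, 0, 0, -68, -1]

```text
time: 6.3
tool_pos: [0.6565, -0.0197, 0.1743]
tcp_rot: [-0.71, -3.053, -0.001]
wrist_force: [-16.7, 5.1, 15.0]
width: 0.482
grip_force: 42.2
```

Emit:
jog_arm:
  deltas: [0, 0, 0, 0, 0, -8.5, -1, 0, 0, 0, 0, 0, -17, -1, 0, 0, 0, 0, 0, -25.5, -1, 0, 0, 0, 0, 0, -34, -1, 0, 0, 0, 0, 0, -42.5, -1, 0, 0, 0, 0, 0, -51, -1, 0, 0, 0, 0, 0, -59.5, -1, 0, 0, 0, 0, 0, -68, -1]

```text
time: 7.1
tool_pos: [0.6569, -0.0223, 0.1743]
tcp_rot: [1.119, -2.929, -0.001]
wrist_force: [-14.9, -3.1, 12.2]
width: 0.474
grip_force: 42.1
```

Run:
```python
from h import *
s=readout.read_state(); print(s["q"][5],s["torque"],s["wrist_force"],s["tool_pos"])
snap("side","d2")
```

```text
-2.370384696130916 [-0.49502733  2.30004436 -0.08518219] [-14.87281413  -3.10577277  12.16105599] [ 0.656918   -0.02234513  0.17432292]
```

Knob turned back about 273° (15 mm), with its axis at (0.6587, -0.0205). Next I release it, rise and head for tin A (left side).

Run:
```python
from h import *
s=readout.read_state(); p=s["tool_pos"]; psi0=2.34
S=(p,R.from_rotvec(s["tcp_rot"]).as_matrix()); 
plan([([p[0],p[1],.28],S[1]),([.55,.14,.27],toolR(1.27)),([.444,.287,.21],toolR(.193))],S)
```

```text
[0.0006, 0.0003, -0.1057] [0.0, 0.0, 0.0] rows 2.1
[-0.0299, 0.1921, 0.0103] [-0.03, -0.37, 59.42] rows 6.9
[0.1448, 0.109, 0.06] [0.0, 0.0, 61.71] rows 7.2
```

Emit:
jog_arm:
  deltas: [0, 0, 0, 0, 0, 0, 1, 0, 0, 0, 0, 0, 0, 1, 0, 0, 0, 0, 0, 0, 1, 0, 0, 0, 0, 0, 0, 1, 0, 0, -0.05, 0, 0, 0, 1, 0, 0, -0.106, 0, 0, 0, 1, 0, 0, -0.106, 0, 0, 0, 1]

```text
time: 7.85
tool_pos: [0.6641, -0.0215, 0.2862]
tcp_rot: [-1.11, 2.926, -0.009]
wrist_force: [2.1, 0.0, 0.7]
width: 1.002
grip_force: 0.0
```

Emit:
jog_arm:
  deltas: [-0.03, 0.192, 0.01, 0, 0, 59.4, 1, -0.03, 0.192, 0.01, 0, 0, 59.4, 1, -0.03, 0.192, 0.01, 0, 0, 59.4, 1, -0.03, 0.192, 0.01, 0, 0, 59.4, 1, -0.03, 0.192, 0.01, 0, 0, 59.4, 1, -0.03, 0.192, 0.01, 0, 0, 59.4, 1, -0.03, 0.192, 0.01, 0, 0, 59.4, 1, -0.03, 0.192, 0.01, 0, 0, 59.4, 1]

```text
time: 8.65
tool_pos: [0.555, 0.1426, 0.267]
tcp_rot: [0.487, 3.104, -0.0]
wrist_force: [0.1, -0.3, -0.5]
width: 1.0
grip_force: 0.0
```

Emit:
jog_arm:
  deltas: [0.145, 0.109, 0.06, 0, 0, 61.7, 1, 0.145, 0.109, 0.06, 0, 0, 61.7, 1, 0.145, 0.109, 0.06, 0, 0, 61.7, 1, 0.145, 0.109, 0.06, 0, 0, 61.7, 1, 0.145, 0.109, 0.06, 0, 0, 61.7, 1, 0.145, 0.109, 0.06, 0, 0, 61.7, 1, 0.145, 0.109, 0.06, 0, 0, 61.7, 1, 0.145, 0.109, 0.06, 0, 0, 61.7, 1]

```text
time: 9.45
tool_pos: [0.4504, 0.2907, 0.207]
tcp_rot: [-2.01, -2.414, 0.0]
wrist_force: [0.4, 0.3, 0.1]
width: 1.003
grip_force: 0.0
```

Run:
```python
from h import *
c=snap("wrist","w2"); s=readout.read_state(); print(s["q"][5],s["tool_pos"],s["tcp_rot"],s["wrist_force"])
snap("side","d3"); snap("scene","s3")
k=load("w2"); print(proj(k,[.444,.287,.06]))
```

```text
0.3453379623360018 [0.4505393  0.29057622 0.20708116] [-2.01154603e+00 -2.41311730e+00  1.06516424e-04] [0.98589342 0.03978205 0.17650792]
[309.3 232.1]
```

View pics/w2.png

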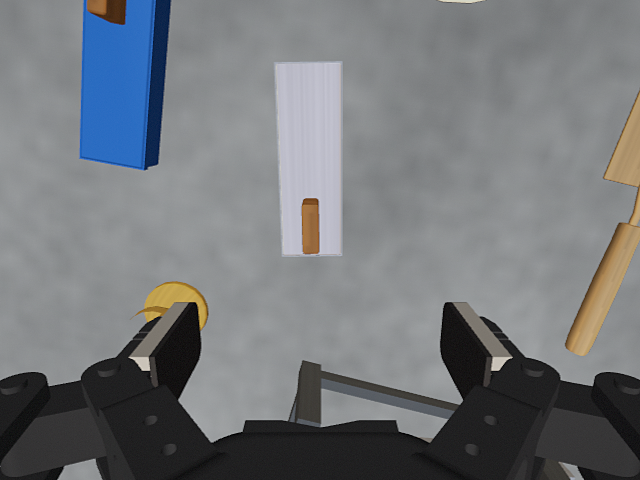

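The white tin's fin top centre is at (310.5,229). The lid end midpoints are (308,62) and (312.5,256). The incense holder at (176,308) will be cleared by opening only half.

Run:
```python
from h import *
k=load("w2"); f=atz(k,310.5,229,.06); a=atz(k,308,62,.032); b=atz(k,312.5,256,.032)
yaw=np.arctan2(a[1]-b[1],a[0]-b[0]); print(f,a,b,np.linalg.norm(a-b),yaw, (b+.028*(a-b)/np.linalg.norm(a-b)))
psi=yaw-np.pi/2
plan([([f[0],f[1],.08],toolR(psi)),([f[0],f[1],.052],toolR(psi))])
```

```text
[0.44442573 0.28935322 0.06      ] [0.42250775 0.39848361 0.032     ] [0.45040186 0.26106435 0.032     ] 0.1402217366029851 1.7710608715133707 [0.44483186 0.28850474 0.032     ]
[0.0001, -0.0063, 0.1271] [-0.0, 0.0, -0.82] rows 2.5
[0.0, 0.0, 0.028] [0.0, 0.0, 0.0] rows 0.6
```

Emit:
jog_arm:
  deltas: [0, -0.006, 0.05, 0, 0, -0.8, 0.0, 0, -0.006, 0.1, 0, 0, -0.8, 0.0, 0, -0.006, 0.127, 0, 0, -0.8, 0.0, 0, -0.006, 0.155, 0, 0, -0.8, 0.0, 0, -0.006, 0.155, 0, 0, -0.8, 0.0, 0, -0.006, 0.155, 0, 0, -0.8, -1, 0, -0.006, 0.155, 0, 0, -0.8, -1, 0, -0.006, 0.155, 0, 0, -0.8, -1]
  squeeze: 40

```text
time: 10.4
tool_pos: [0.4455, 0.2898, 0.0538]
tcp_rot: [1.992, 2.428, 0.003]
wrist_force: [1.2, -0.3, 2.7]
width: 0.135
grip_force: 40.8
```

Emit:
jog_arm:
  deltas: [0, 0, 0, 0, 0, 0, -1, 0, 0, 0, 0, 0, 0, -1, 0, 0, 0, 0, 0, 0, -1, 0, 0, 0, 0, 0, 0, -1]

```text
time: 10.8
tool_pos: [0.4456, 0.2898, 0.0537]
tcp_rot: [1.992, 2.428, 0.003]
wrist_force: [0.7, -0.2, 5.9]
width: 0.132
grip_force: 41.3
```

Tin A is gripped on the fin (11 mm wide). I'll add a tray-frame helper and plan the carry.

```bash
cat >> h.py <<'E'
SL=.21; TO=np.array([*(SO+XD*.116)[:2],.0386]); TX=XD*np.cos(SL)-np.array([0,0,np.sin(SL)]); TZ=XD*np.sin(SL)+np.array([0,0,np.cos(SL)])
def T(x,y,z): return TO+TX*x+YD*y+TZ*z
def inT(p): d=np.array(p)-TO; return np.array([d@TX,d@YD,d@TZ])
E
python3 - <<'E'
from h import *
s=readout.read_state(); p=s["tool_pos"]; S=(p,R.from_rotvec(s["tcp_rot"]).as_matrix())
o=np.array([-.0415,0,.0537]); E=toolR(-1.674,SL)
g=T(*(np.array([-.12,.065,.06])+o)); print(g)
plan([(p+[0,0,.2],toolR(.2)),([.45,.17,.27],toolR(-.75)),(g,E),(T(*(np.array([-.12,.065,.01])+o)),E)],S)
E
```

```text
[0.54902979 0.05633195 0.18346839]
[0.0001, 0.0004, -0.2] [0.13, -0.03, -0.2] rows 4.0
[-0.1183, -0.0195, -0.0163] [0.0, 0.0, 54.43] rows 6.3
[-0.0157, 0.1499, 0.0865] [5.56, -11.16, 52.74] rows 6.3
[-0.0, 0.0, 0.05] [0.0, 0.0, 0.0] rows 1.0
```

Emit:
jog_arm:
  deltas: [0, 0, -0.03, 0, 0, 0, -1, 0, 0, -0.08, 0, 0, 0, -1, 0, 0, -0.13, 0, 0, 0, -1, 0, 0, -0.17, 0, 0, 0, -1, 0, 0, -0.2, 0, 0, 0, -1, 0, 0, -0.2, 0, 0, 0, -1]

```text
time: 11.4
tool_pos: [0.4471, 0.2909, 0.258]
tcp_rot: [1.991, 2.426, 0.015]
wrist_force: [0.4, 0.7, -0.7]
width: 0.131
grip_force: 40.2
```

Emit:
jog_arm:
  deltas: [-0.015, -0.002, -0.002, 0, 0, 7, -1, -0.03, -0.005, -0.004, 0, 0, 14, -1, -0.045, -0.007, -0.006, 0, 0, 21, -1, -0.06, -0.01, -0.008, 0, 0, 28, -1, -0.08, -0.013, -0.011, 0, 0, 36, -1, -0.1, -0.017, -0.014, 0, 0, 45, -1, -0.118, -0.02, -0.016, 0, 0, 54.4, -1, -0.118, -0.02, -0.016, 0, 0, 54.4, -1]

```text
time: 12.2
tool_pos: [0.4469, 0.1678, 0.2662]
tcp_rot: [2.885, 1.243, -0.005]
wrist_force: [0.0, 0.6, -1.4]
width: 0.134
grip_force: 40.1
```

Emit:
jog_arm:
  deltas: [-0.003, 0.025, 0.014, 0.9, -1.9, 8, -1, -0.006, 0.05, 0.029, 1.9, -3.7, 17, -1, -0.008, 0.075, 0.043, 2.8, -5.6, 26, -1, -0.011, 0.1, 0.058, 3.7, -7.4, 35, -1, -0.013, 0.125, 0.072, 4.6, -9.3, 44, -1, -0.016, 0.15, 0.086, 5.6, -11.2, 52.7, -1, -0.016, 0.15, 0.086, 5.6, -11.2, 52.7, -1, -0.016, 0.15, 0.086, 5.6, -11.2, 52.7, -1]

```text
time: 13.0
tool_pos: [0.5458, 0.0554, 0.1793]
tcp_rot: [-3.107, 0.164, 0.336]
wrist_force: [0.1, 0.6, -1.9]
width: 0.135
grip_force: 40.1
```

Run:
```python
from h import *
s=readout.read_state(); print(inT(s["tool_pos"]),s["wrist_force"],s["torque"],s["q"],s["width"])
a=snap("scene","s4"); b=snap("side","d4")
cv2.imwrite("pics/c5.png",np.hstack([cv2.resize(a["color"][180:360,230:430],(400,360)),cv2.resize(b["color"][120:300,230:430],(400,360))]))
```

```text
[-0.16366715  0.06369528  0.10902118] [ 0.14750708  0.60512198 -1.87469259] [-0.0279596  -0.11351508 -0.01699319] [0.0369697  0.21503548 1.80984044 0.03189023 1.33013624 1.70212223] 0.1350225137312427
```

View pics/c5.png

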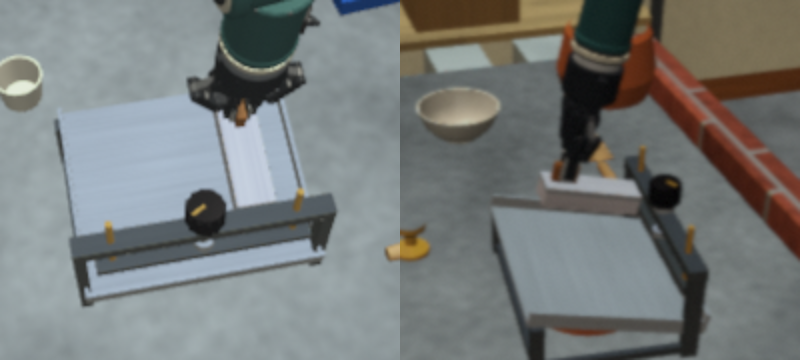

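The tin hovers over the tray, aligned and left of the knob. Lowering it.

Emit:
jog_arm:
  deltas: [0, 0, 0.03, 0, 0, 0, -1, 0, 0, 0.045, 0, 0, 0, -1, 0, 0, 0.05, 0, 0, 0, -1, 0, 0, 0.05, 0, 0, 0, -1]

```text
time: 13.5
tool_pos: [0.5349, 0.0571, 0.1327]
tcp_rot: [-3.108, 0.162, 0.332]
wrist_force: [0.2, 0.4, -2.0]
width: 0.129
grip_force: 40.1
```

Emit:
jog_arm:
  deltas: [0, 0, 0.004, 0, 0, 0, -1, 0, 0, 0.004, 0, 0, 0, -1, 0, 0, 0.004, 0, 0, 0, -1]

```text
time: 13.8
tool_pos: [0.5359, 0.0567, 0.1302]
tcp_rot: [-3.108, 0.164, 0.327]
wrist_force: [-0.1, -0.7, -1.6]
width: 0.131
grip_force: 40.1
```

Emit:
jog_arm:
  deltas: [0, 0, 0.003, 0, 0, 0, -1, 0, 0, 0.003, 0, 0, 0, -1, 0, 0, 0.003, 0, 0, 0, -1]

```text
time: 14.1
tool_pos: [0.5346, 0.0567, 0.1265]
tcp_rot: [-3.108, 0.164, 0.329]
wrist_force: [0.2, 0.6, -1.7]
width: 0.131
grip_force: 40.1
```

Run:
```python
from h import *
s=readout.read_state(); print(inT(s["tool_pos"]),s["wrist_force"],s["torque"])
```

```text
[-0.16375057  0.06388919  0.05499377] [ 0.22917792  0.5946369  -1.71386016] [-0.06279717 -0.09228769 -0.01828131]
```

Emit:
jog_arm:
  deltas: [0, 0, 0.003, 0, 0, 0, -1, 0, 0, 0.003, 0, 0, 0, -1, 0, 0, 0.003, 0, 0, 0, -1]

```text
time: 14.4
tool_pos: [0.5338, 0.0568, 0.1234]
tcp_rot: [-3.108, 0.164, 0.33]
wrist_force: [-0.1, 0.4, -2.6]
width: 0.131
grip_force: 40.1
```

Emit:
jog_arm:
  deltas: [0, 0, 0.003, 0, 0, 0, -1, 0, 0, 0.003, 0, 0, 0, -1, 0, 0, 0.003, 0, 0, 0, -1]

```text
time: 14.7
tool_pos: [0.534, 0.057, 0.1212]
tcp_rot: [-3.108, 0.164, 0.327]
wrist_force: [0.3, 0.4, 2.2]
width: 0.133
grip_force: 40.6
```

Run:
```python
from h import *
s=readout.read_state(); print(inT(s["tool_pos"]),s["wrist_force"],s["torque"])
```

```text
[-0.16325631  0.06410411  0.04966415] [0.25478958 0.35323024 2.20764718] [ 0.02094903 -0.11187079 -0.00351185]
```

Contact with the tray floor (force up about 4 N). Now I slide down towards the stop.

Emit:
jog_arm:
  deltas: [0.01, 0, 0, 0, 0, 0, -1, 0.02, 0, 0, 0, 0, 0, -1, 0.03, 0, 0, 0, 0, 0, -1, 0.04, 0, 0, 0, 0, 0, -1, 0.042, 0, 0, 0, 0, 0, -1, 0.042, 0, 0, 0, 0, 0, -1]

```text
time: 15.3
tool_pos: [0.576, 0.0523, 0.1122]
tcp_rot: [-3.109, 0.165, 0.326]
wrist_force: [0.8, -0.1, 4.6]
width: 0.131
grip_force: 41.1
```

Run:
```python
from h import *
s=readout.read_state(); print(inT(s["tool_pos"]),s["wrist_force"],s["torque"])
```

```text
[-0.1200059   0.06375797  0.04963284] [ 0.76075506 -0.06645159  4.60445836] [-0.12991394  0.02028907  0.00796427]
```

Emit:
jog_arm:
  deltas: [0.004, 0, 0, 0, 0, 0, -1, 0.004, 0, 0, 0, 0, 0, -1, 0.004, 0, 0, 0, 0, 0, -1]

```text
time: 15.6
tool_pos: [0.5795, 0.0519, 0.1114]
tcp_rot: [-3.109, 0.165, 0.327]
wrist_force: [-0.0, -0.4, 4.5]
width: 0.127
grip_force: 41.2
```

Emit:
jog_arm:
  deltas: [0.004, 0, 0, 0, 0, 0, -1, 0.004, 0, 0, 0, 0, 0, -1, 0.004, 0, 0, 0, 0, 0, -1]

```text
time: 15.9
tool_pos: [0.5832, 0.0516, 0.1106]
tcp_rot: [-3.109, 0.165, 0.327]
wrist_force: [0.0, 0.3, 5.2]
width: 0.132
grip_force: 41.2
```

Run:
```python
from h import *
s=readout.read_state(); print(inT(s["tool_pos"]),s["wrist_force"],s["torque"])
```

```text
[-0.11257257  0.06376915  0.04963947] [0.0119903  0.33987286 5.16603756] [-0.1591388   0.20150013 -0.03505472]
```

Emit:
jog_arm:
  deltas: [0.003, 0, 0, 0, 0, 0, -1, 0.003, 0, 0, 0, 0, 0, -1, 0.003, 0, 0, 0, 0, 0, -1]

```text
time: 16.2
tool_pos: [0.5834, 0.0515, 0.1106]
tcp_rot: [-3.108, 0.164, 0.337]
wrist_force: [-9.7, -0.5, 12.8]
width: 0.134
grip_force: 42.0
```

Emit:
jog_arm:
  deltas: [0.003, 0, 0, 0, 0, 0, -1, 0.003, 0, 0, 0, 0, 0, -1, 0.003, 0, 0, 0, 0, 0, -1]

```text
time: 16.5
tool_pos: [0.5836, 0.0515, 0.1104]
tcp_rot: [-3.106, 0.163, 0.347]
wrist_force: [-15.6, 1.4, 19.5]
width: 0.129
grip_force: 42.8
```

Run:
```python
from h import *
s=readout.read_state(); print(inT(s["tool_pos"]),s["wrist_force"],s["torque"])
```

```text
[-0.11216015  0.06374734  0.04951553] [-15.58825501   1.43202359  19.45414986] [0.17124297 2.71498054 0.16970353]
```

The stop is reached (-15 N) at TCP x = -0.112. Relieve, open, back off.

Emit:
jog_arm:
  deltas: [-0.005, 0, -0.003, 0, 0, 0, -1, -0.005, 0, -0.003, 0, 0, 0, -1, -0.005, 0, -0.003, 0, 0, 0, -0.2, -0.005, 0, -0.003, 0, 0, 0, -0.2, -0.005, 0, -0.003, 0, 0, 0, -0.2, -0.005, 0, -0.003, 0, 0, 0, -0.2]

```text
time: 17.1
tool_pos: [0.5838, 0.0515, 0.1128]
tcp_rot: [-3.108, 0.165, 0.329]
wrist_force: [-0.4, -1.0, -0.3]
width: 0.402
grip_force: 0.0
```

Emit:
jog_arm:
  deltas: [0, 0, -0.02, 0, 0, 0, -0.2, 0, 0, -0.05, 0, 0, 0, -0.2, -0.02, 0, -0.09, 0, 0, 0, -0.2, -0.04, 0, -0.13, 0, 0, 0, -0.2, -0.04, 0, -0.13, 0, 0, 0, -0.2]

```text
time: 17.6
tool_pos: [0.5748, 0.0531, 0.2562]
tcp_rot: [-3.109, 0.164, 0.31]
wrist_force: [0.9, -0.1, -0.2]
width: 0.4
grip_force: 0.0
```

Run:
```python
from h import *
s=readout.read_state(); print(inT(s["tool_pos"]),s["wrist_force"],s["q"])
c=snap("wrist","w5"); b=snap("side","d5")
k=load("w5")
cv2.imwrite("pics/c6.png",np.hstack([cv2.resize(c["color"],(400,300)),cv2.resize(b["color"][190:340,255:455],(400,300))]))
for x,y,z in [(-.14,.087,.032),(-.14,.041,.032),(0,.087,.032),(-.237,0,0)]: print(proj(k,T(x,y,z-.003)))
p=s["tool_pos"]; S=(p,R.from_rotvec(s["tcp_rot"]).as_matrix())
plan([([.56,-.1,.26],toolR(-1.2)),([.591,-.30,.21],toolR(-.286))],S)
```

```text
[-0.15125679  0.06440466  0.19024701] [ 0.89783464 -0.07090682 -0.21681839] [0.03208844 0.19997444 1.67923962 0.02952118 1.45897204 1.7019986 ]
[290.8 210. ]
[354.5 210. ]
[286.5  -7.7]
[396.8 313.8]
[0.0006, 0.1538, -0.0044] [-2.84, 11.14, -27.19] rows 3.4
[-0.0436, 0.1976, 0.05] [0.0, 0.0, -52.37] rows 6.1
```

View pics/c6.png

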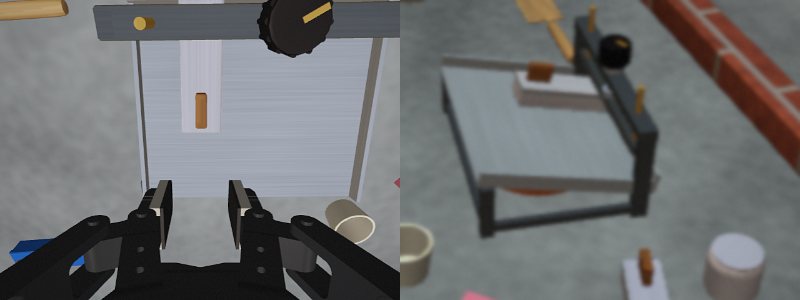

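Tin A sits square at the stop: its uphill edge is at full-resolution pixels (290–353, 211), as predicted. On to tin B.

Emit:
jog_arm:
  deltas: [0, 0.154, -0.004, -2.8, 11.1, -27, 0, 0, 0.154, -0.004, -2.8, 11.1, -27, 0, 0, 0.154, -0.004, -2.8, 11.1, -27, 0, 0, 0.154, -0.004, -2.8, 11.1, -27, 0, 0, 0.154, -0.004, -2.8, 11.1, -27, 0]

```text
time: 18.2
tool_pos: [0.5545, -0.1021, 0.2502]
tcp_rot: [-3.086, -0.568, 0.025]
wrist_force: [0.1, 0.1, 0.1]
width: 0.5
grip_force: 0.0
```

Emit:
jog_arm:
  deltas: [-0.044, 0.198, 0.05, 0, 0, -52.4, 0, -0.044, 0.198, 0.05, 0, 0, -52.4, 0, -0.044, 0.198, 0.05, 0, 0, -52.4, 0, -0.044, 0.198, 0.05, 0, 0, -52.4, 0, -0.044, 0.198, 0.05, 0, 0, -52.4, 0, -0.044, 0.198, 0.05, 0, 0, -52.4, 0, -0.044, 0.198, 0.05, 0, 0, -52.4, 0, -0.044, 0.198, 0.05, 0, 0, -52.4, 0]

```text
time: 19.0
tool_pos: [0.5858, -0.2999, 0.2005]
tcp_rot: [-2.513, -1.869, 0.018]
wrist_force: [-0.4, 0.0, 0.5]
width: 0.5
grip_force: 0.0
```

Run:
```python
from h import *
c=snap("wrist","w6"); s=readout.read_state(); print(s["q"][5],s["tool_pos"],s["tcp_rot"])
k=load("w6"); print(proj(k,[.591,-.3,.06]))
for p in [(.538,-.4006),(.5774,-.2668),(.621,-.2783),(.5818,-.4114)]: print(proj(k,[*p,.032]))
```

```text
-0.2139225446966261 [ 0.58589256 -0.29987906  0.2009791 ] [-2.51281636 -1.87016363  0.01759066]
[330.5 228.7]
[302.4 351.7]
[299.4 181.7]
[361.6 179.8]
[357.5 349.8]
```

View pics/w6.png

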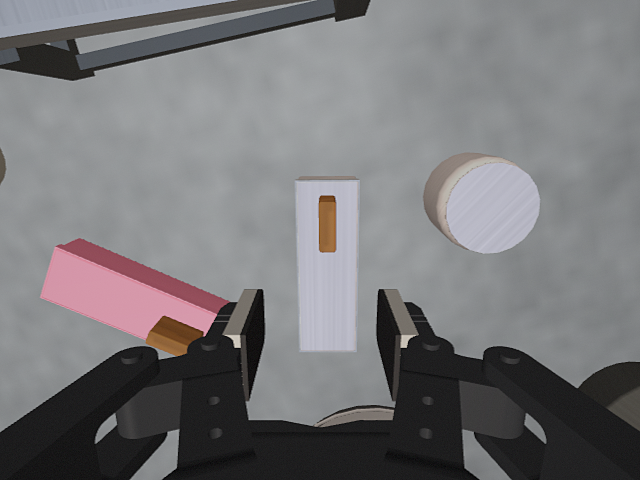

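Tin B: fin top centre at about (327.5,224), lid end midpoints (327,182) and (328,351).

Run:
```python
from h import *
k=load("w6"); f=atz(k,327.5,224,.06); b=atz(k,327.2,182,.032); a=atz(k,328,351,.032)
yaw=np.arctan2(a[1]-b[1],a[0]-b[0]); print(f,np.linalg.norm(a-b),yaw, (b+.028*(a-b)/np.linalg.norm(a-b)))
psi=yaw+np.pi/2
plan([([f[0],f[1],.052],toolR(psi))])
```

```text
[ 0.58994288 -0.29628179  0.06      ] 0.13844270029625433 -1.851535978892993 [ 0.58893173 -0.29964218  0.032     ]
[0.0051, 0.0049, 0.1489] [-0.81, 0.2, -0.6] rows 3.0
```

Emit:
jog_arm:
  deltas: [0.003, 0.005, 0.05, -0.8, 0.2, -0.6, 0, 0.003, 0.005, 0.1, -0.8, 0.2, -0.6, 0, 0.003, 0.005, 0.13, -0.8, 0.2, -0.6, 0, 0.003, 0.005, 0.148, -0.8, 0.2, -0.6, 0, 0.003, 0.005, 0.148, -0.8, 0.2, -0.6, 0, 0.003, 0.005, 0.148, -0.8, 0.2, -0.6, -1, 0.003, 0.005, 0.148, -0.8, 0.2, -0.6, -1, 0.003, 0.005, 0.148, -0.8, 0.2, -0.6, -1]

```text
time: 19.85
tool_pos: [0.591, -0.3002, 0.0563]
tcp_rot: [2.505, 1.888, 0.004]
wrist_force: [-0.7, -0.5, 0.8]
width: 0.133
grip_force: 41.4
```

Emit:
jog_arm:
  deltas: [0, 0, 0, 0, 0, 0, -1, 0, 0, 0, 0, 0, 0, -1, 0, 0, 0, 0, 0, 0, -1, 0, 0, 0, 0, 0, 0, -1]

```text
time: 20.25
tool_pos: [0.5911, -0.3003, 0.0562]
tcp_rot: [2.505, 1.888, 0.004]
wrist_force: [1.4, 1.9, 6.5]
width: 0.13
grip_force: 42.2
```

Run:
```python
from h import *
s=readout.read_state(); p=s["tool_pos"]; S=(p,R.from_rotvec(s["tcp_rot"]).as_matrix()); print(s["wrist_force"])
o=np.array([-.0415,0,p[2]]); E=toolR(-.103+np.pi/2,SL)
g=T(*(np.array([-.12,-.065,.06])+o)); print(g)
plan([(p+[0,0,.2],S[1]),([.52,-.18,.27],toolR(.57)),(g,E)],S)
```

```text
[1.43387353 1.86873407 6.52545001]
[ 0.53618865 -0.07303336  0.1859456 ]
[-0.0002, 0.0011, -0.2] [0.0, 0.0, 0.0] rows 4.0
[0.096, -0.1014, -0.0144] [0.27, 0.18, -48.63] rows 5.7
[0.0813, 0.0714, 0.0841] [5.4, 11.21, -51.25] rows 6.1
```

Emit:
jog_arm:
  deltas: [0, 0, -0.03, 0, 0, 0, -1, 0, 0, -0.08, 0, 0, 0, -1, 0, 0, -0.13, 0, 0, 0, -1, 0, 0, -0.17, 0, 0, 0, -1, 0, 0, -0.2, 0, 0, 0, -1, 0, 0, -0.2, 0, 0, 0, -1]

```text
time: 20.85
tool_pos: [0.5917, -0.3011, 0.2607]
tcp_rot: [2.499, 1.884, 0.008]
wrist_force: [1.9, -0.4, -1.5]
width: 0.129
grip_force: 41.0
```

Emit:
jog_arm:
  deltas: [0.014, -0.015, -0.002, 0, 0, -7, -1, 0.028, -0.03, -0.004, 0, 0, -14, -1, 0.042, -0.045, -0.006, 0, 0, -21, -1, 0.056, -0.06, -0.008, 0, 0, -28, -1, 0.07, -0.075, -0.01, 0, 0, -35, -1, 0.084, -0.09, -0.012, 0, 0, -42, -1, 0.096, -0.101, -0.014, 0, 0, -48.6, -1, 0.096, -0.101, -0.014, 0, 0, -48.6, -1]

```text
time: 21.65
tool_pos: [0.5165, -0.1776, 0.2656]
tcp_rot: [-1.503, -2.756, 0.0]
wrist_force: [0.3, 0.2, -2.5]
width: 0.129
grip_force: 40.9
```

Emit:
jog_arm:
  deltas: [0.014, 0.012, 0.014, 0.9, 1.9, -8, -1, 0.027, 0.024, 0.028, 1.8, 3.7, -17, -1, 0.04, 0.036, 0.042, 2.7, 5.6, -26, -1, 0.054, 0.048, 0.056, 3.6, 7.5, -34, -1, 0.068, 0.06, 0.07, 4.5, 9.3, -43, -1, 0.081, 0.071, 0.084, 5.4, 11.2, -51.2, -1, 0.081, 0.071, 0.084, 5.4, 11.2, -51.2, -1, 0.081, 0.071, 0.084, 5.4, 11.2, -51.2, -1]

```text
time: 22.45
tool_pos: [0.5343, -0.0732, 0.1819]
tcp_rot: [-0.155, -2.927, -0.014]
wrist_force: [-0.1, 0.4, -2.5]
width: 0.131
grip_force: 41.0
```

Run:
```python
from h import *
s=readout.read_state(); p=s["tool_pos"]; M=R.from_rotvec(s["tcp_rot"]).as_matrix()
print(inT(p),s["wrist_force"],s["width"]); 
o=np.array([-.0415,0,.0562-.0035]); E=toolR(-.103+np.pi/2,SL)
plan([(T(*(np.array([-.12,-.065,.004])+o)),E)])
a=snap("scene","s7"); b=snap("side","d7")
```

```text
[-0.16253432 -0.06534723  0.11191605] [-0.08294829  0.44358943 -2.51816469] 0.13072118916892053
[-0.0011, 0.0004, 0.0552] [-0.07, -0.05, -0.18] rows 1.1
```

Emit:
jog_arm:
  deltas: [0, 0, 0.03, 0, 0, 0, -1, 0, 0, 0.045, 0, 0, 0, -1, 0, 0, 0.055, 0, 0, 0, -1, 0, 0, 0.055, 0, 0, 0, -1]

```text
time: 22.95
tool_pos: [0.5218, -0.0721, 0.1285]
tcp_rot: [-0.154, -2.926, -0.015]
wrist_force: [-0.9, -0.0, -2.8]
width: 0.131
grip_force: 40.9
```

Emit:
jog_arm:
  deltas: [0, 0, 0.003, 0, 0, 0, -1, 0, 0, 0.003, 0, 0, 0, -1, 0, 0, 0.003, 0, 0, 0, -1]

```text
time: 23.25
tool_pos: [0.5234, -0.0719, 0.1277]
tcp_rot: [-0.153, -2.931, -0.014]
wrist_force: [-0.4, 0.6, -2.4]
width: 0.127
grip_force: 41.0
```

Emit:
jog_arm:
  deltas: [0, 0, 0.002, 0, 0, 0, -1, 0, 0, 0.002, 0, 0, 0, -1, 0, 0, 0.002, 0, 0, 0, -1]

```text
time: 23.55
tool_pos: [0.5223, -0.0717, 0.125]
tcp_rot: [-0.153, -2.929, -0.015]
wrist_force: [0.1, -0.6, -1.9]
width: 0.13
grip_force: 41.0
```

Run:
```python
from h import *
s=readout.read_state(); p=s["tool_pos"]; print(inT(p),s["wrist_force"],s["torque"])
```

```text
[-0.16245633 -0.065102    0.05370393] [ 0.11696872 -0.57484999 -1.86799073] [ 0.01734059 -0.12125128 -0.03156811]
```

Emit:
jog_arm:
  deltas: [0, 0, 0.002, 0, 0, 0, -1, 0, 0, 0.002, 0, 0, 0, -1, 0, 0, 0.002, 0, 0, 0, -1]

```text
time: 23.85
tool_pos: [0.5224, -0.0718, 0.1235]
tcp_rot: [-0.153, -2.931, -0.014]
wrist_force: [0.1, -0.0, 1.4]
width: 0.129
grip_force: 41.5
```

Emit:
jog_arm:
  deltas: [0, 0, 0.002, 0, 0, 0, -1, 0, 0, 0.002, 0, 0, 0, -1, 0, 0, 0.002, 0, 0, 0, -1]

```text
time: 24.15
tool_pos: [0.5224, -0.0718, 0.1235]
tcp_rot: [-0.153, -2.931, -0.014]
wrist_force: [-1.7, 0.4, 11.5]
width: 0.129
grip_force: 42.7
```

Emit:
jog_arm:
  deltas: [-0.01, 0, -0.002, 0, 0, 0, -1, -0.02, 0, -0.002, 0, 0, 0, -1, -0.03, 0, -0.002, 0, 0, 0, -1, -0.04, 0, -0.002, 0, 0, 0, -1, -0.046, 0, -0.002, 0, 0, 0, -1, -0.046, 0, -0.002, 0, 0, 0, -1]

```text
time: 24.75
tool_pos: [0.5686, -0.0766, 0.1136]
tcp_rot: [-0.153, -2.931, -0.015]
wrist_force: [1.1, 0.2, 3.7]
width: 0.134
grip_force: 41.9
```

Emit:
jog_arm:
  deltas: [-0.003, 0, 0, 0, 0, 0, -1, -0.003, 0, 0, 0, 0, 0, -1, -0.003, 0, 0, 0, 0, 0, -1]

```text
time: 25.05
tool_pos: [0.5695, -0.0768, 0.1134]
tcp_rot: [-0.153, -2.928, -0.015]
wrist_force: [-2.5, 0.5, 7.0]
width: 0.13
grip_force: 42.3
```

Emit:
jog_arm:
  deltas: [-0.003, 0, 0, 0, 0, 0, -1, -0.003, 0, 0, 0, 0, 0, -1, -0.003, 0, 0, 0, 0, 0, -1]

```text
time: 25.35
tool_pos: [0.5697, -0.0769, 0.1133]
tcp_rot: [-0.152, -2.922, -0.015]
wrist_force: [-11.2, 1.4, 15.2]
width: 0.133
grip_force: 43.0
```

Run:
```python
from h import *
s=readout.read_state(); p=s["tool_pos"]; print(inT(p),s["wrist_force"],s["torque"])
```

```text
[-0.11333115 -0.06543373  0.05226263] [-11.20827698   1.42964239  15.20172165] [ 1.77501946e-03  1.78670675e+00 -6.09643791e-02]
```

Stop reached at the expected place. Release and rise.

Emit:
jog_arm:
  deltas: [0.004, 0, -0.002, 0, 0, 0, -1, 0.004, 0, -0.002, 0, 0, 0, -1, 0.004, 0, -0.002, 0, 0, 0, -0.2, 0.004, 0, -0.002, 0, 0, 0, -0.2, 0.004, 0, -0.002, 0, 0, 0, -0.2, 0.004, 0, -0.002, 0, 0, 0, -0.2]

```text
time: 25.95
tool_pos: [0.5692, -0.0766, 0.1149]
tcp_rot: [-0.153, -2.93, -0.015]
wrist_force: [0.2, -0.4, 0.2]
width: 0.403
grip_force: 0.0
```

Emit:
jog_arm:
  deltas: [0, 0, -0.02, 0, 0, 0, -0.2, 0, 0, -0.05, 0, 0, 0, -0.2, 0.02, 0, -0.09, 0, 0, 0, -0.2, 0.04, 0, -0.13, 0, 0, 0, -0.2, 0.04, 0, -0.13, 0, 0, 0, -0.2]

```text
time: 26.45
tool_pos: [0.5598, -0.0758, 0.2581]
tcp_rot: [-0.153, -2.941, -0.012]
wrist_force: [1.4, -0.0, 0.1]
width: 0.398
grip_force: 0.0
```

Run:
```python
from h import *
s=readout.read_state(); print(inT(s["tool_pos"]),s["q"])
w=snap("wrist","w8");a=snap("scene","s8"); b=snap("side","d8")
t=np.hstack([cv2.resize(a["color"][200:350,240:420],(400,333)),cv2.resize(b["color"][190:340,260:440],(400,333))])
cv2.imwrite("pics/c7.png",np.vstack([t,cv2.resize(w["color"][:266,:],(800,333))[:260]]))
p=s["tool_pos"]; k=np.array([.6587,-.0205,.28])
plan([((p+k)/2+[0,0,.01],toolR(1.95)),(k,toolR(2.4))])
```

```text
[-0.1533432  -0.06529943  0.19175529] [-0.17008896  0.17633753  1.70324141 -0.0146916   1.45776629 -1.6336292 ]
[-0.0423, 0.0324, -0.0382] [2.83, -11.68, -27.59] rows 3.5
[-0.0562, 0.0074, -0.0009] [0.0, 0.0, -25.78] rows 3.0
```

View pics/c7.png

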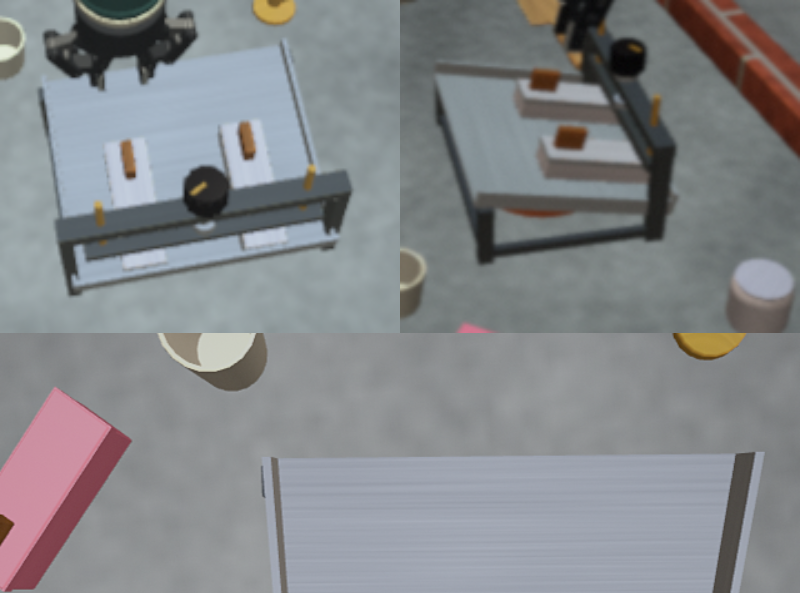

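Both tins lie side by side on the tray under the raised bar, fins uphill. While heading back to the knob I'll check their relative home position and calibrate a rod-height signal from the stored images.

Emit:
jog_arm:
  deltas: [-0.042, 0.032, -0.038, 2.8, -11.7, -27.6, 1, -0.042, 0.032, -0.038, 2.8, -11.7, -27.6, 1, -0.042, 0.032, -0.038, 2.8, -11.7, -27.6, 1, -0.042, 0.032, -0.038, 2.8, -11.7, -27.6, 1, -0.042, 0.032, -0.038, 2.8, -11.7, -27.6, 1]

```text
time: 27.1
tool_pos: [0.6074, -0.0482, 0.2765]
tcp_rot: [0.592, -3.081, -0.003]
wrist_force: [-0.8, 1.0, -0.1]
width: 0.999
grip_force: 0.0
```

Emit:
jog_arm:
  deltas: [-0.056, 0.007, -0.001, 0, 0, -25.8, 1, -0.056, 0.007, -0.001, 0, 0, -25.8, 1, -0.056, 0.007, -0.001, 0, 0, -25.8, 1, -0.056, 0.007, -0.001, 0, 0, -25.8, 1, -0.056, 0.007, -0.001, 0, 0, -25.8, 1]

```text
time: 27.6
tool_pos: [0.6579, -0.0213, 0.2783]
tcp_rot: [1.258, -2.876, -0.003]
wrist_force: [0.6, 0.2, -0.5]
width: 1.002
grip_force: 0.0
```

```bash
cat >> h.py <<'E'
def rods(f):
    out=[]
    cam=f[0]
    W={'s':[(278,282,290,304),(372,264,386,287)],'d':[(369,228,378,250),(345,186,355,208)]}[cam]
    nm={'s0':'scene0','d0':'side0'}.get(f,f)
    im=cv2.imread(f"pics/{nm}.png").astype(float)
    for a,b,c,e in W:
        w=im[b:e,a:c]; g=np.clip((w[...,2]-w[...,0]-25)/80,0,1); out+=[round(float(g.sum()),2)]
    return out
E
python3 - <<'E'
from h import *
s=readout.read_state(); print(s["tool_pos"],s["q"][5])
for f in ['s0','s1','s3','s8','d0','d1','d3','d5','d8']: print(f,rods(f))
im=cv2.imread("pics/s8.png").astype(float).sum(2)/3; k=load("s8")
for y in (.048,.079,-.050,-.080):
    xs=np.arange(-.17,-.115,.003); print(y,[int(cv2.remap(im.astype(np.float32),np.float32([[u]]),np.float32([[v]]),1)[0,0]) for u,v in [proj(k,T(x,y,.0285)) for x in xs]])
for f in ['s8','d8']: print(f,[proj(load(f),T(-.1,y,.14)) for y in(-.09,.09)])
p=s["tool_pos"]; plan([([.6587,-.0205,.172],toolR(2.4))])
E
```

```text
[ 0.65785644 -0.02128573  0.27825834] -2.466236852793413
s0 [13.44, 12.75]
s1 [15.75, 15.24]
s3 [18.62, 17.42]
s8 [18.98, 17.71]
d0 [11.46, 7.35]
d1 [12.89, 7.52]
d3 [16.44, 11.64]
d5 [16.64, 11.64]
d8 [17.3, 3.94]
0.048 [179, 177, 177, 179, 179, 179, 178, 178, 178, 183, 196, 203, 204, 204, 203, 203, 203, 203, 203]
0.079 [178, 177, 178, 179, 179, 180, 179, 178, 178, 182, 200, 207, 206, 206, 206, 206, 206, 206, 205]
-0.05 [181, 180, 181, 182, 181, 182, 181, 179, 179, 182, 201, 207, 207, 207, 206, 207, 207, 206, 205]
-0.08 [180, 179, 179, 180, 179, 180, 180, 179, 178, 181, 198, 205, 205, 205, 204, 204, 204, 204, 204]
s8 [array([287. , 265.1]), array([368.3, 252.3])]
d8 [array([354.1, 225.4]), array([335.6, 191.2])]
[-0.0013, -0.0004, 0.1063] [0.17, -0.1, -0.24] rows 2.1
```

Both tins' uphill edges fall at the same tray x (-0.1405) and are square, so they are home. The rod signal follows bar height well, so I'll grip the knob and tighten in steps.

Emit:
jog_arm:
  deltas: [-0.001, 0, 0.05, 0, 0, 0, 1, -0.001, 0, 0.09, 0, 0, 0, 1, -0.001, 0, 0.106, 0, 0, 0, 1, -0.001, 0, 0.106, 0, 0, 0, 0, -0.001, 0, 0.106, 0, 0, 0, -1, -0.001, 0, 0.106, 0, 0, 0, -1, -0.001, 0, 0.106, 0, 0, 0, -1, -0.001, 0, 0.106, 0, 0, 0, -1]

```text
time: 28.4
tool_pos: [0.6597, -0.0196, 0.1775]
tcp_rot: [-1.264, 2.873, 0.001]
wrist_force: [-4.1, 3.5, 6.3]
width: 0.476
grip_force: 41.7
```

Emit:
jog_arm:
  deltas: [0, 0, 0, 0, 0, 0, -1, 0, 0, 0, 0, 0, 0, -1]

```text
time: 28.6
tool_pos: [0.6597, -0.0196, 0.1775]
tcp_rot: [-1.264, 2.873, 0.001]
wrist_force: [-4.2, 3.9, 6.0]
width: 0.48
grip_force: 41.7
```

```bash
cat >> h.py <<'E'
def rec(n):
    s=readout.read_state(); snap("scene","s"+n); snap("side","d"+n)
    print("q6 %.4f"%s["q"][5],"tz %.3f"%s["torque"][2],s["wrist_force"].round(1),s["tool_pos"].round(4),rods("s"+n),rods("d"+n))
E
python3 -c "from h import *; rec('10')"
```

```text
q6 -2.4691 tz -0.088 [-4.2  3.9  6. ] [ 0.6597 -0.0196  0.1775] [19.36, 18.06] [17.48, 1.96]
```

Emit:
jog_arm:
  deltas: [0, 0, 0, 0, 0, 8.5, -1, 0, 0, 0, 0, 0, 17, -1, 0, 0, 0, 0, 0, 25.5, -1, 0, 0, 0, 0, 0, 34, -1, 0, 0, 0, 0, 0, 42.5, -1, 0, 0, 0, 0, 0, 51, -1, 0, 0, 0, 0, 0, 59.5, -1, 0, 0, 0, 0, 0, 68, -1]

```text
time: 29.5
tool_pos: [0.66, -0.0213, 0.1775]
tcp_rot: [0.567, 3.087, -0.001]
wrist_force: [-4.5, -1.1, 5.0]
width: 0.482
grip_force: 41.5
```

```bash
python3 -c "from h import *; rec('11')"
```

```text
q6 -1.2765 tz 0.075 [-4.5 -1.1  5. ] [ 0.66   -0.0213  0.1775] [18.26, 17.11] [16.12, 10.82]
```

Emit:
jog_arm:
  deltas: [0, 0, 0, 0, 0, 8.5, -1, 0, 0, 0, 0, 0, 17, -1, 0, 0, 0, 0, 0, 25.5, -1, 0, 0, 0, 0, 0, 34, -1, 0, 0, 0, 0, 0, 42.5, -1, 0, 0, 0, 0, 0, 51, -1, 0, 0, 0, 0, 0, 59.5, -1, 0, 0, 0, 0, 0, 68, -1]

```text
time: 30.4
tool_pos: [0.6586, -0.0222, 0.1774]
tcp_rot: [2.195, 2.246, -0.003]
wrist_force: [-7.2, -4.0, 9.6]
width: 0.475
grip_force: 42.0
```

```bash
python3 -c "from h import *; rec('12')"
```

```text
q6 -0.0921 tz 0.076 [-7.2 -4.   9.6] [ 0.6586 -0.0222  0.1774] [16.79, 16.15] [14.86, 4.17]
```

Emit:
jog_arm:
  deltas: [0, 0, 0, 0, 0, 8.5, -1, 0, 0, 0, 0, 0, 17, -1, 0, 0, 0, 0, 0, 25.5, -1, 0, 0, 0, 0, 0, 25.5, -1]

```text
time: 30.9
tool_pos: [0.658, -0.022, 0.1774]
tcp_rot: [2.635, 1.71, -0.004]
wrist_force: [-9.8, -4.0, 10.3]
width: 0.477
grip_force: 42.2
```

```bash
python3 -c "from h import *; rec('13')"
```

```text
q6 0.3503 tz -0.016 [-9.8 -4.  10.3] [ 0.658  -0.022   0.1774] [16.57, 15.55] [14.1, 3.07]
```

Emit:
jog_arm:
  deltas: [0, 0, 0, 0, 0, 8.5, -1, 0, 0, 0, 0, 0, 17, -1, 0, 0, 0, 0, 0, 25.5, -1, 0, 0, 0, 0, 0, 25.5, -1]

```text
time: 31.4
tool_pos: [0.6575, -0.0216, 0.1774]
tcp_rot: [2.948, 1.086, -0.005]
wrist_force: [-11.3, -2.2, 11.9]
width: 0.473
grip_force: 42.3
```

```bash
python3 -c "from h import *; rec('14')"
```

```text
q6 0.7953 tz -0.010 [-11.3  -2.2  11.9] [ 0.6575 -0.0216  0.1774] [16.2, 15.45] [13.68, 0.64]
```

Emit:
jog_arm:
  deltas: [0, 0, 0, 0, 0, 8.5, -1, 0, 0, 0, 0, 0, 17, -1, 0, 0, 0, 0, 0, 25.5, -1, 0, 0, 0, 0, 0, 25.5, -1]

```text
time: 31.9
tool_pos: [0.6572, -0.021, 0.1774]
tcp_rot: [-3.115, -0.409, 0.005]
wrist_force: [-12.2, -1.0, 12.1]
width: 0.478
grip_force: 42.3
```

```bash
python3 -c "from h import *; rec('15')"
```

```text
q6 1.2404 tz -0.080 [-12.2  -1.   12.1] [ 0.6572 -0.021   0.1774] [15.6, 14.99] [12.74, 7.82]
```

Emit:
jog_arm:
  deltas: [0, 0, 0, 0, 0, 8.5, -1, 0, 0, 0, 0, 0, 17, -1, 0, 0, 0, 0, 0, 25.5, -1, 0, 0, 0, 0, 0, 25.5, -1]

```text
time: 32.4
tool_pos: [0.6572, -0.0204, 0.1774]
tcp_rot: [-3.128, 0.289, 0.005]
wrist_force: [-11.8, 0.4, 12.3]
width: 0.48
grip_force: 42.3
```

```bash
python3 -c "from h import *; rec('16')"
```

```text
q6 1.6854 tz -0.041 [-11.8   0.4  12.3] [ 0.6572 -0.0204  0.1774] [15.19, 14.9] [12.72, 8.49]
```

Emit:
jog_arm:
  deltas: [0, 0, 0, 0, 0, 8.5, -1, 0, 0, 0, 0, 0, 17, -1, 0, 0, 0, 0, 0, 25.5, -1, 0, 0, 0, 0, 0, 25.5, -1]

```text
time: 32.9
tool_pos: [0.6574, -0.0198, 0.1774]
tcp_rot: [-2.987, 0.971, 0.005]
wrist_force: [-11.0, 2.4, 11.3]
width: 0.478
grip_force: 42.3
```

```bash
python3 -c "from h import *; rec('17')"
```

```text
q6 2.1304 tz -0.060 [-11.    2.4  11.3] [ 0.6574 -0.0198  0.1774] [15.2, 14.8] [12.65, 8.43]
```

Emit:
jog_arm:
  deltas: [0, 0, 0, 0, 0, 8.5, -1, 0, 0, 0, 0, 0, 17, -1, 0, 0, 0, 0, 0, 17, -1]

```text
time: 33.3
tool_pos: [0.6578, -0.0195, 0.1774]
tcp_rot: [-2.81, 1.402, 0.004]
wrist_force: [-11.3, 3.1, 11.6]
width: 0.483
grip_force: 42.3
```

Run:
```python
from h import *
rec('18')
im0=cv2.imread("pics/d18.png").astype(np.float32); 
# rod vertical position by sub-pixel template match of upper tip, both cams
def tip(f,a,b,c,e):
    nm={'s0':'scene0','d0':'side0'}.get(f,f); im=cv2.imread(f"pics/{nm}.png").astype(float)[b:e,a:c]
    g=np.clip((im[...,2]-im[...,0]-20)/90,0,1); r=g.sum(1); r=r/ r.max(); i=np.argmax(r>.5); return b+i-(r[i]-.5)/(r[i]-r[i-1]) if i else 0
for n in ['0','1','3','8','10','11','12','13','14','15','16','17','18']:
    print(n,rods('s'+n),rods('d'+n),[round(float(x),2) for x in (tip('s'+n,278,280,290,304),tip('s'+n,372,262,386,287),tip('d'+n,368,226,380,250))])
```

```text
q6 2.4271 tz -0.029 [-11.3   3.1  11.6] [ 0.6578 -0.0195  0.1774] [15.12, 14.86] [12.81, 0.0]
0 [13.44, 12.75] [11.46, 7.35] [294.1, 277.62, 237.38]
1 [15.75, 15.24] [12.89, 7.52] [293.3, 276.82, 236.29]
3 [18.62, 17.42] [16.44, 11.64] [290.66, 274.23, 232.49]
8 [18.98, 17.71] [17.3, 3.94] [290.66, 274.23, 232.47]
10 [19.36, 18.06] [17.48, 1.96] [290.66, 274.23, 232.47]
11 [18.26, 17.11] [16.12, 10.82] [291.51, 275.1, 233.66]
12 [16.79, 16.15] [14.86, 4.17] [292.42, 275.83, 234.86]
13 [16.57, 15.55] [14.1, 3.07] [292.56, 276.26, 235.41]
14 [16.2, 15.45] [13.68, 0.64] [292.85, 276.64, 235.84]
15 [15.6, 14.99] [12.74, 7.82] [293.43, 276.92, 236.43]
16 [15.19, 14.9] [12.72, 8.49] [293.56, 277.08, 236.6]
17 [15.2, 14.8] [12.65, 8.43] [293.56, 277.08, 236.61]
18 [15.12, 14.86] [12.81, 0.0] [293.56, 277.09, 236.6]
```

The rod tips stopped at the touch point, about 222° from the start of tightening (three signals agree). The knob is now at about 280°, 58° past touch, so roughly 32° more. The wrist is near its limit, so regrip.

Emit:
jog_arm:
  deltas: [0, 0, 0, 0, 0, 0, 0.2, 0, 0, 0, 0, 0, 0, 1, 0, 0, 0, 0, 0, 0, 1, 0, 0, 0, 0, 0, 0, 1, 0, 0, 0, 0, 0, 0, 1]

```text
time: 33.9
tool_pos: [0.6591, -0.0206, 0.1739]
tcp_rot: [-2.812, 1.401, 0.001]
wrist_force: [0.3, 0.1, -0.7]
width: 1.002
grip_force: 0.0
```

Emit:
jog_arm:
  deltas: [0, 0, 0, 0, 0, -8.5, 1, 0, 0, 0, 0, 0, -17, 1, 0, 0, 0, 0, 0, -25.5, 1, 0, 0, 0, 0, 0, -34, 1, 0, 0, 0, 0, 0, -42.5, 1, 0, 0, 0, 0, 0, -51, 1, 0, 0, 0, 0, 0, -60, 1, 0, 0, 0, 0, 0, -60, 1]

```text
time: 34.7
tool_pos: [0.6589, -0.0205, 0.1737]
tcp_rot: [-3.135, -0.194, 0.001]
wrist_force: [-0.2, 0.0, 0.1]
width: 0.996
grip_force: 0.0
```

Run:
```python
from h import *
rec('19'); s=readout.read_state(); p=s["tool_pos"]; M=R.from_rotvec(s["tcp_rot"]).as_matrix()
plan([([.6587,-.0205,.173],toolR(np.arctan2(M[1,1],M[0,1])))])
```

```text
q6 1.3779 tz -0.015 [-0.2  0.   0.1] [ 0.6589 -0.0205  0.1737] [15.3, 14.92] [12.92, 1.41]
[-0.0002, -0.0, 0.0007] [-0.04, 0.03, 0.0] rows 0.0
```

Well centred. Close, then turn 32° more.

Emit:
jog_arm:
  deltas: [0, 0, 0, 0, 0, 0, 0, 0, 0, 0, 0, 0, 0, -1, 0, 0, 0, 0, 0, 0, -1, 0, 0, 0, 0, 0, 0, -1, 0, 0, 0, 0, 0, 0, -1, 0, 0, 0, 0, 0, 0, -1]

```text
time: 35.4
tool_pos: [0.6589, -0.0206, 0.1742]
tcp_rot: [-3.135, -0.192, 0.0]
wrist_force: [-0.8, -0.7, 2.2]
width: 0.479
grip_force: 41.1
```

```bash
python3 -c "from h import *; rec('20')"
```

```text
q6 1.3789 tz 0.024 [-0.8 -0.7  2.2] [ 0.6589 -0.0206  0.1742] [15.16, 14.85] [12.8, 9.0]
```

Emit:
jog_arm:
  deltas: [0, 0, 0, 0, 0, 8, -1, 0, 0, 0, 0, 0, 16, -1, 0, 0, 0, 0, 0, 24, -1, 0, 0, 0, 0, 0, 32, -1, 0, 0, 0, 0, 0, 32, -1, 0, 0, 0, 0, 0, 32, -1]

```text
time: 36.1
tool_pos: [0.6589, -0.0208, 0.1742]
tcp_rot: [3.068, -0.674, -0.0]
wrist_force: [-0.8, -3.3, 3.6]
width: 0.476
grip_force: 41.5
```

```bash
python3 -c "from h import *; rec('21')"
```

```text
q6 1.9341 tz -0.070 [-0.8 -3.3  3.6] [ 0.6589 -0.0208  0.1742] [15.25, 14.9] [12.69, 8.49]
```

Emit:
jog_arm:
  deltas: [0, 0, 0, 0, 0, 0, 0.2, 0, 0, 0, 0, 0, 0, 1, 0, 0, 0, 0, 0, 0, 1, 0, 0, 0, 0, 0, 0, 1, 0, 0, -0.05, 0, 0, 0, 1, 0, 0, -0.1, 0, 0, 0, 1, 0, 0, -0.12, 0, 0, 0, 1, 0, 0, -0.12, 0, 0, 0, 1]

```text
time: 37.0
tool_pos: [0.6616, -0.0205, 0.2999]
tcp_rot: [-3.065, 0.678, -0.015]
wrist_force: [-0.4, -0.3, 0.4]
width: 1.0
grip_force: 0.0
```

Run:
```python
from h import *
rec('22'); w=snap("wrist","w22")
a=cv2.imread("pics/s22.png");b=cv2.imread("pics/d22.png")
t=np.hstack([cv2.resize(a[200:350,240:420],(400,333)),cv2.resize(b[190:340,260:440],(400,333))])
cv2.imwrite("pics/c8.png",np.vstack([t,np.hstack([cv2.resize(w["color"],(356,267)),cv2.resize(cv2.imread("pics/w1.png"),(356,267)),np.zeros((267,88,3),np.uint8)])]))
```

```text
q6 1.9371 tz -0.016 [-0.4 -0.3  0.4] [ 0.6616 -0.0205  0.2999] [15.56, 15.24] [12.43, 8.26]
```

View pics/c8.png

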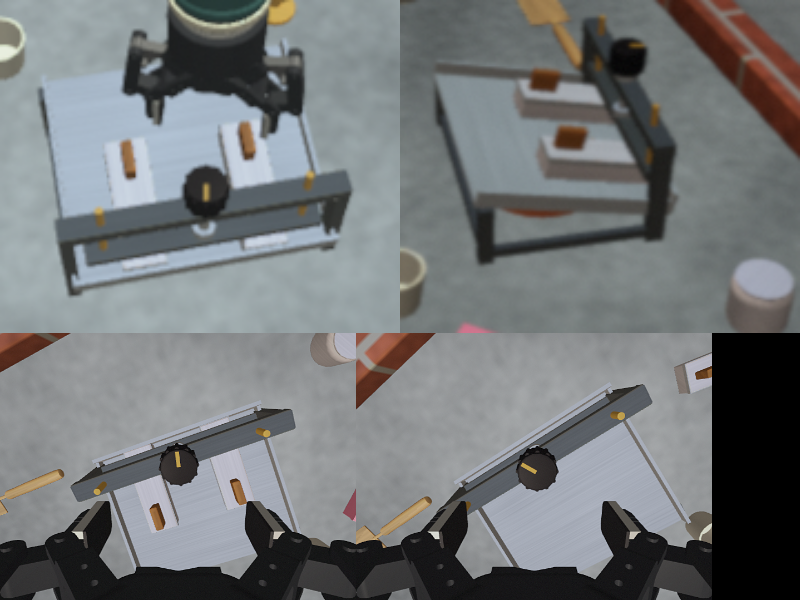

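The picture shows both tins home and square under the bar, fins uphill. The brass line has turned clockwise about 40–44° from its start, which matches the 39.6° counted: about 90° past touch. The gripper is clear.

```bash
python3 -c "from h import *; print(finish_job())"
```

```text
the job is handed in; nothing more can be done
None
```

The job is handed in at about 37 s: both finned tins lie square against the back stop, fin ends uphill, and the knob is about a quarter turn past touching and released. The hand-in call gave no verdict, so this rests on my own measurements.

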